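Snap the lid onto the pail of crown caps

TASK

Close the open white pail of crown caps with the larger of the two loose lids: set the lid on the mouth and press its rim down all the way round until it has clicked everywhere and sits fully home and level. Do not tip the pail over, and leave the glasses, bottles, jar and small lid where they are.

Things in the scene. Friction and masses are not known exactly. Their poses are not given: they have to be found in the camera images.
- pail: Open white pail, upright, loose, 0.75 kg, steel crown caps inside, thin wire handle hanging round its side. Origin: centre of underside, z up. 119 mm tall, wall 120 mm across, flange (shoulder) 139 mm across with its top 105.4 mm up. On it stands the neck, 124 mm across, with a springy snap bead all round: lip 132 mm across, 110 mm up. Slides if shoved sideways.
- pail_mouth (a point): Centre of the mouth, on the pail's axis at its top edge, 119.2 mm above the pail's origin. The lid set on but not snapped: its underside is about 113 mm above the pail's underside, rim top 135 mm. Lid fully home: its skirt stands on the shoulder, underside 105.4 mm, rim top 127.9 mm above the pail's underside.
- lid: The lid that fits: white plastic, round, 139 mm across, 22.5 mm tall, 60 g, lying right way up. Origin: centre of underside, z up. Its stiff rim is a raised ring 12 mm wide (radius 57.5 to 69.5 mm), flat on top; the thin panel inside lies 10 mm below the rim top, so the rim can be pinched from above, one finger inside, one outside. Set on the neck within 3 mm of centre it centres itself.
- lid_top (a point): Centre of the lid at rim-top height, 22.5 mm above its origin. Pressed straight down on the rim, 63 mm from here, it resists with 6 to 25 N, gives way with a click (force drops), then stops hard. The first press snaps one side and may raise the other by up to 25 mm; press that down in turn, then any side still high. The thin panel in the middle only gives; pressing it closes nothing.
- small_lid: A smaller lid of the same make and plastic, 104 mm in diameter and 22.5 mm tall, for another pail; it does not fit. Origin: centre of its underside. Leave it.
- tumbler_a: Empty glass tumbler, 70 mm in diameter, 92 mm tall. Origin: centre of its underside. Leave it.
- tumbler_b: Another such tumbler, 70 mm in diameter, 92 mm tall. Origin: centre of its underside. Leave it.
- bottle_a: Clear glass bottle with a paper label, 72 mm in diameter, 285 mm tall. Origin: centre of its underside. Leave it.
- bottle_b: Clear glass bottle, 74 mm in diameter, 275 mm tall. Origin: centre of its underside. Leave it.
- jar: Closed amber glass jar, 68 mm in diameter, 85 mm tall. Origin: centre of its underside. Leave it.

How it is judged (in metres and radians):
At the end, for the whole second after the job is handed in: The larger lid is snapped home all round on the pail: its underside within 1.5 mm of its home height on the pail's shoulder, parallel to the pail within 0.022 rad, right way up and centred within 4 mm; the pail stands upright (0.05 rad) on the bench and both are at rest (z of lid in the frame of pail between 0.103 and 0.1069 m and angle between the z axis of lid and the z axis of pail, either way round below 0.022 rad and angle between lid's own z axis and vertical below 0.1 rad and horizontal distance between lid and pail below 0.004 m and angle between pail's own z axis and vertical below 0.05 rad and height (world z) of pail below 0.01 m and linear speed of each of lid, pail below 0.02 m/s); the robot touches nothing.
It fails at once if the pail is tipped by more than 0.35 rad (angle between pail's own z axis and vertical above 0.35 rad).
It fails at once if a tumbler, bottle, the jar or the small lid is moved by more than 30 mm (distance of any of tumbler_a, tumbler_b, bottle_a, bottle_b, jar, small_lid from where it was at the start of the episode above 0.03 m).
It also fails if it takes over 58 s, if anything falls off the work surface, if the arm or the gripper's body presses on something with over 40 N, if the wrist force passes 120 N, or if a joint passes its speed limit or range.

ROBOT

A 6-joint arm with a two-finger parallel gripper is mounted at the origin on the work surface. World frame = base frame: x ahead of the robot, y to its left, z up, the work surface at z = 0. Lengths are in m, angles in degrees, forces in N, time in s.
With the tool pointing down it reaches from about 0.35 to 0.725 m from the base axis. Payload 4.3 kg.
Tool frame: the origin (TCP) lies between the finger pads; the fingertips stand tcp_to_tips ahead of it and the grasp point (between the pads) lies 3 mm ahead of it (tcp_to_tips is the distance from the TCP to the fingertips, in m); z points along the fingers, y is the line along which they close (so a half turn about z gives the same grasp; the last joint's range is limited). The gripper opens to 85 mm and grips with 20 to 120 N. Pads are 22 mm wide; open, the fingers measure 114 mm over their backs; the gripper's body (76 mm by 85 mm) begins 54 mm behind the grasp point. The pads swing forward as they close: fully open they stand 13 mm farther back than shut.
Start: joints at [59.284, 21.618, 4.641, 73.018, 0, 83.68], TCP at [0.238, 0.524, 0.253] pointing down, gripper open.
Joint ranges: [-156.06, 156.06], [-48.1, 94.91], [-58.44, 69.94], [-101.28, 121.22], [-78.64, 73.56], [-180, 180]. Speed limits (degrees/s): [147.25, 147.25, 180, 180, 180, 180].

INTERFACE

Orientations are given as a 3x3 rotation matrix whose columns are the frame's x, y, z axes.
In Python, from workcell import * gives the robot as it stands. Calls block until the motion is done:
- movep(position, orientation): joint-space move of the TCP to a pose.
- servo_line(position, ori=None, max_speed=0.15): straight line of the TCP; ori=None keeps the orientation; max_speed is the mean speed in m/s.
- movej(angles): joint-space move.
- gripper_to(opening, grip_force=None): finger opening in m; grip_force is the grip in N (None keeps the last); returns when the fingers have stopped.
- hold(seconds).
- inverse_kinematics(position, orientation): joint angles nearest the present ones, or None.
- get_state(): the state.
- get_image(name): name is "scene" or "side" or "wrist"; returns the picture (420x560x3 uint8, blue, green, red); there is no depth.
- get_calibration(name): a dict with "fx", "fy", "cx", "cy" (pixels), "world_to_cam" (4x4, takes a point from world to camera coordinates). Camera axes: x right, y up, looking along -z (the intrinsics and any distortion apply to the point x, -y, -z); pixel columns grow to the right and rows downward; lengths in m; the calibration is good to about 2 mm. A picture is of the moment at which its call begins: read the wrist's pose just before it. get_calibration takes no time and is no camera call; for the wrist camera it gives the pose at the moment of the call.
A pose or a line that the arm cannot do raises Unreachable and nothing moves.
- finish_job(): hands the job in; it is judged then, once.
The state is a dict: "time": time; "q": joint angles; "joint_vel": joint speeds; "joint_torque": joint torques, N m; "eef_pos": TCP position; "ee_rot": TCP orientation; "contact_force": force on the tool from outside, world axes, zero at the start; "wrist_torque": the same for the moment, N m; "finger_gap": finger opening in m; "grasp_force": force on a finger pad.
Only numpy, scipy, OpenCV 4.12 (cv2) and the standard library are available. Lean on these libraries where they do the work, as an engineer would, in place of code of your own. Each camera call takes 0.05 s, during which the arm holds its last target. There are 200 camera calls.

## Working session

There is one attempt and no reset: what is moved stays moved. The work goes in short steps, each a Python script; the robot and the scene stay as the last script left them, time stands still between calls to the robot, and variables do not carry over. Pictures are saved under pics/ and viewed, at most 10 in all, crops included, and the job is handed in when it is done.

```bash
mkdir -p pics; ls; python3 - <<'E'
from workcell import *
import cv2,numpy as np
s=get_state();print({k:np.round(v,3).tolist() for k,v in s.items()}); print([k for k in globals() if 'tcp' in k.lower()])
try: print(tcp_to_tips)
except Exception as e: print(e)
ims=[]
for n in ("scene","side","wrist"):
    i=get_image(n);cv2.imwrite(f"pics/{n}0.png",i);c=get_calibration(n);print(n,{k:np.round(v,4).tolist() for k,v in c.items()})
E
```

```text
pics
{'time': 0.0, 'q': [59.284, 21.664, 4.563, 73.018, 0.001, 83.68], 'joint_vel': [0.104, -0.019, 0.012, -0.034, -0.085, -0.025], 'joint_torque': [0.001, -46.36, 26.988, 0.021, 0.0, -0.0], 'eef_pos': [0.237, 0.523, 0.252], 'ee_rot': [[-0.911, 0.413, -0.001], [0.413, 0.911, -0.002], [0.0, -0.002, -1.0]], 'contact_force': [-0.561, -0.18, 0.707], 'wrist_torque': [0.068, 0.01, -0.057], 'grasp_force': 0.0, 'finger_gap': 0.086}
['tcp_to_tips']
0.022
scene {'fx': 405.1853, 'fy': 405.1853, 'cx': 275.5052, 'cy': 204.9424, 'world_to_cam': [[0.0837, 0.9963, 0.0195, -0.0496], [-0.7443, 0.0495, 0.666, 0.3694], [0.6625, -0.0703, 0.7457, -1.5403], [0.0, 0.0, 0.0, 1.0]]}
side {'fx': 477.2289, 'fy': 477.2289, 'cx': 283.3731, 'cy': 194.526, 'world_to_cam': [[0.8163, -0.5771, -0.0229, -0.4935], [0.3161, 0.4132, 0.854, -0.2618], [-0.4834, -0.7044, 0.5198, -1.037], [0.0, 0.0, 0.0, 1.0]]}
wrist {'fx': 357.8401, 'fy': 357.8401, 'cx': 283.5228, 'cy': 211.9574, 'world_to_cam': [[0.4123, 0.9111, -0.0019, -0.5742], [-0.876, 0.3958, -0.2756, 0.0383], [-0.2504, 0.1153, 0.9613, -0.3781], [0.0, 0.0, 0.0, 1.0]]}
```

View pics/scene0.png

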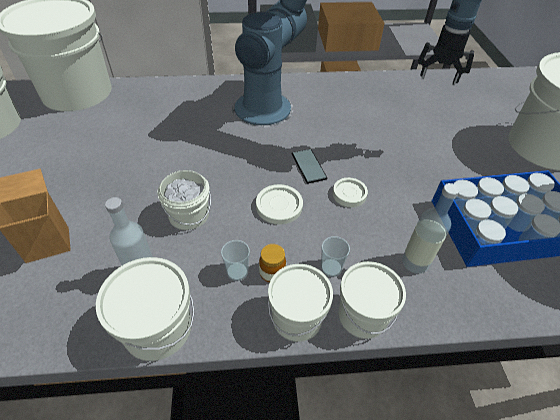

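View pics/side0.png

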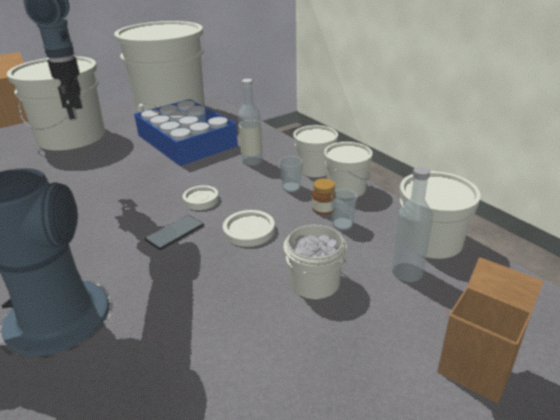

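View pics/wrist0.png

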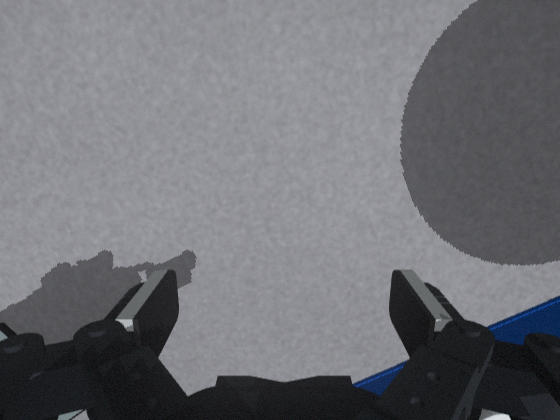

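The scene view shows the lid near (278,204), the small lid at (350,192) and the pail mouth near (185,188). In the side view the lid is at (249,228) and the mouth at (316,243). I'll cast these to planes for rough positions.

```bash
cat > h.py <<'E'
from workcell import *
import cv2,numpy as np
from scipy.optimize import least_squares
def ray(cal,uv,z):
    uv=np.atleast_2d(np.asarray(uv,float));T=np.array(cal["world_to_cam"]);R,t=T[:3,:3],T[:3,3]
    d=np.c_[(uv[:,0]-cal["cx"])/cal["fx"],-(uv[:,1]-cal["cy"])/cal["fy"],-np.ones(len(uv))]@R
    o=-R.T@t
    return o+d*((z-o[2])/d[:,2])[:,None]
def proj(cal,p):
    T=np.array(cal["world_to_cam"]);q=T[:3,:3]@np.asarray(p,float)+T[:3,3]
    return np.array([cal["cx"]+cal["fx"]*q[0]/-q[2],cal["cy"]+cal["fy"]*q[1]/q[2]])
def white(im,thr=165):
    h=cv2.cvtColor(im,cv2.COLOR_BGR2HSV)
    return ((h[...,2]>thr)&(h[...,1]<60)).astype(np.uint8)*255
def contour(m,uv):
    cs,_=cv2.findContours(m,cv2.RETR_EXTERNAL,cv2.CHAIN_APPROX_NONE)
    return max(cs,key=lambda c:(cv2.pointPolygonTest(c,tuple(map(float,uv)),True)>-8)*cv2.contourArea(c))[:,0]
def circ(p,r=None):
    p=p[:,:2];x0=np.r_[p.mean(0),r or .07]
    f=lambda x:np.hypot(*(p-x[:2]).T)-(r or x[2])
    s=least_squares(f,x0,loss="soft_l1",f_scale=.001);return s.x,np.sqrt(np.mean(s.fun**2))
def down(a):  # tool down, closing axis y at angle a (deg) in xy
    c,s=np.cos(np.radians(a)),np.sin(np.radians(a))
    return np.array([[s,c,0],[-c,s,0],[0,0,-1.]])
E
python3 - <<'E'
from h import *
for n,l,p,sm in(("scene",(278,204),(185,188),(350,191)),("side",(249,226),(316,243),(201,197))):
    c=get_calibration(n);im=cv2.imread(f"pics/{n}0.png")
    print(n,ray(c,l,.02)[0].round(3),ray(c,p,.115)[0].round(3),ray(c,sm,.02)[0].round(3))
    k=contour(white(im),l);print(cv2.boundingRect(k))
    w=ray(c,k,.0225);cam=ray(c,l,2)[0];ctr=w.mean(0);far=w[((w-ctr)@(ctr-cam))>0]
    print(circ(far,.0695),circ(far))
    print("tumbler/jar",[ray(c,q,.0)[0].round(3) for q in (((235,275),(272,273),(333,268),(127,258),(418,265)) if n=="scene" else ((343,225),(324,210),(291,187),(408,275),(251,160)))])
E
```

```text
scene [0.511 0.014 0.02 ] [ 0.522 -0.241  0.115] [0.473 0.236 0.02 ]
(256, 184, 47, 36)
(array([0.50192132, 0.01763042, 0.0695    ]), np.float64(0.001369369676808386)) (array([0.49989058, 0.01788455, 0.06789992]), np.float64(0.0011873008960289742))
tumbler/jar [array([ 0.732, -0.117,  0.   ]), array([ 0.733, -0.021,  0.   ]), array([0.729, 0.141, 0.   ]), array([ 0.659, -0.401,  0.   ]), array([0.736, 0.369, 0.   ])]
side [0.498 0.008 0.02 ] [ 0.515 -0.255  0.115] [0.463 0.22  0.02 ]
(222, 210, 53, 30)
(array([0.5       , 0.01384974, 0.0695    ]), np.float64(0.0011823150769445419)) (array([0.50022375, 0.01424779, 0.06912784]), np.float64(0.001167779194989833))
tumbler/jar [array([ 0.72 , -0.118, -0.   ]), array([ 0.726, -0.029,  0.   ]), array([0.728, 0.133, 0.   ]), array([ 0.706, -0.364,  0.   ]), array([0.726, 0.366, 0.   ])]
```

Both views agree within a few mm: the lid is near (0.500,0.015) and the pail near (0.517,-0.248). Next I'll look from close with the wrist camera.

```bash
cat >> h.py <<'E'
def look(target,ang,z,uv,name):
    """move TCP at height z so that target projects to about uv; take picture"""
    R=down(ang);s=get_state();c=get_calibration("wrist");W=np.array(c["world_to_cam"])
    T=np.eye(4);T[:3,:3]=s["ee_rot"];T[:3,3]=s["eef_pos"];CT=W@T
    p=np.array([target[0],target[1],z])
    for _ in range(20):
        N=np.eye(4);N[:3,:3]=R;N[:3,3]=p;cc=dict(c);cc["world_to_cam"]=CT@np.linalg.inv(N)
        g=ray(cc,uv,target[2])[0];p[:2]+=(np.array(target)-g)[:2]
    print("tcp",p.round(3));movep(p,R);hold(.3)
    c=get_calibration("wrist");im=get_image("wrist");cv2.imwrite(f"pics/{name}.png",im);return im,c
E
python3 - <<'E'
from h import *
a,c1=look([.5,.015,.0225],0,.25,(283,170),"w_lid")
b,c2=look([.517,-.248,.11],0,.36,(283,170),"w_pail")
for im,c,z,r,t in((a,c1,.0225,.0695,[.5,.015,.0225]),(b,c2,.1054,.0695,[.517,-.248,.11])):
    k=contour(white(im,150),proj(c,t));print(cv2.boundingRect(k));k=k[(k[:,1]>1)&(k[:,1]<418)&(k[:,0]>1)]
    print(circ(ray(c,k,z)),circ(ray(c,k,z),r))
cv2.imwrite("pics/w1.png",cv2.resize(np.hstack([a,b]),(800,300)));print(get_state()["time"],get_state()["q"])
E
```

```text
tcp [0.5   0.026 0.25 ]Traceback (most recent call last):
  File "<stdin>", line 2, in <module>
  File "h.py", line 33, in look
    print("tcp",p.round(3));movep(p,R);hold(.3)
                            ~~~~~^^^^^
  File "scipy/spatial/transform/_rotation.pyx", line 1143, in scipy.spatial.transform._rotation.Rotation.from_matrix
ValueError: Non-positive determinant (left-handed or null coordinate frame) in rotation matrix 0: [[ 0.  1.  0.]
 [-1.  0.  0.]
 [ 0.  0. -1.]].
```

```bash
sed -i 's/\[\[s,c,0\],\[-c,s,0\]/[[-s,c,0],[c,s,0]/' h.py
python3 - <<'E'
from h import *
a,c1=look([.5,.015,.0225],0,.25,(283,170),"w_lid")
b,c2=look([.517,-.248,.11],0,.36,(283,170),"w_pail")
for im,c,z,r,t in((a,c1,.0225,.0695,[.5,.015,.0225]),(b,c2,.1054,.0695,[.517,-.248,.11])):
    k=contour(white(im,150),proj(c,t));print(cv2.boundingRect(k));k=k[(k[:,1]>1)&(k[:,1]<418)&(k[:,0]>1)]
    print(circ(ray(c,k,z)),circ(ray(c,k,z),r))
cv2.imwrite("pics/w1.png",cv2.resize(np.hstack([a,b]),(800,300)));print(get_state()["time"],get_state()["q"])
E
```

```text
tcp [0.5   0.004 0.25 ]
tcp [ 0.516 -0.256  0.36 ]
(214, 94, 142, 142)
(array([0.50333828, 0.01820216, 0.06883968]), np.float64(0.00028830899554374085)) (array([0.50333161, 0.01815228, 0.0695    ]), np.float64(0.0007203669630697067))
(150, 17, 326, 242)
(array([ 0.53536167, -0.260749  ,  0.11635641]), np.float64(0.03296549028060977)) (array([ 0.54393027, -0.23580698,  0.0695    ]), np.float64(0.05606902513425971))
4.0333 [-3.26822707e+01  2.21106123e+01  2.10651801e+01  8.89730238e+01
  4.48338647e-03  5.72473912e+01]
```

View pics/w1.png

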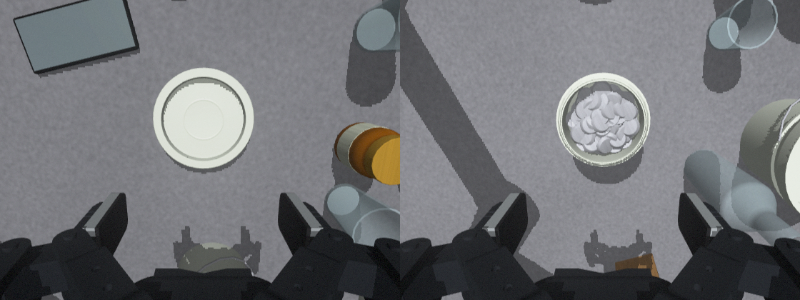

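The lid is clean: centre (0.503,0.018), radius 68.8 mm. The pail is at about pixel (284,168) in its own picture, but the mask merged with bench, so I'll redo it with a tighter crop.

```bash
python3 - <<'E'
from h import *
im=cv2.imread("pics/w_pail.png");c=get_calibration("wrist")
print(get_state()["eef_pos"], im[168,218:232].tolist(), im[90,284].tolist())
for t in (165,175,185):
    m=white(im,t);M=np.zeros_like(m);cv2.circle(M,(284,168),82,255,-1);m&=M
    k=contour(m,(284,168));k=cv2.convexHull(k)[:,0]
    for z in(.1054,.119):
        w=ray(c,k,z);print(t,cv2.boundingRect(k),z,circ(w))
cv2.imwrite("pics/w2.png",cv2.resize(im[70:270,180:390],None,fx=2.8,fy=2.8,interpolation=cv2.INTER_NEAREST))
E
```

```text
[ 0.51563304 -0.2555715   0.35988209] [[194, 198, 195], [230, 238, 234], [225, 232, 229], [192, 204, 198], [195, 206, 199], [228, 237, 234], [154, 163, 158], [213, 224, 220], [217, 225, 221], [99, 106, 101], [89, 96, 92], [92, 95, 93], [88, 92, 91], [93, 97, 94]] [149, 143, 144]
165 (218, 101, 133, 130) 0.1054 (array([ 0.51807482, -0.24748928,  0.06940036]), np.float64(0.0008236381600339762))
165 (218, 101, 133, 130) 0.119 (array([ 0.51804805, -0.24526437,  0.06687692]), np.float64(0.000791323640423083))
175 (218, 101, 133, 130) 0.1054 (array([ 0.51809025, -0.24728927,  0.06914703]), np.float64(0.0008815430000165604))
175 (218, 101, 133, 130) 0.119 (array([ 0.51806226, -0.24506979,  0.06663154]), np.float64(0.0008467746773705631))
185 (218, 102, 133, 129) 0.1054 (array([ 0.51792826, -0.24727723,  0.06894537]), np.float64(0.0008877221866873152))
185 (218, 102, 133, 129) 0.119 (array([ 0.51790351, -0.24505586,  0.06643614]), np.float64(0.0008524641272251507))
```

View pics/w2.png

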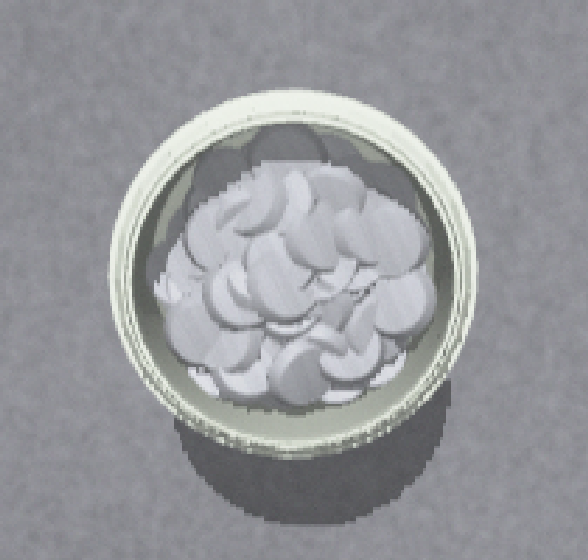

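Pail centre is (0.518,-0.247), with a flange radius of 69.2 mm against the expected 69.5. Now the pick, pinching the lid's near side (towards the base).

```bash
python3 - <<'E'
from h import *
L=np.array([.5033,.0181]);R=down(0);g=np.r_[L-[.0635,0],0]
gripper_to(.034,25)
movep(g+[0,0,.12],R)
servo_line(g+[0,0,.0372],R,.08)
s=get_state();print("low",s["contact_force"].round(2),s["eef_pos"].round(4))
gripper_to(.0,30);s=get_state();print("grip",s["finger_gap"],s["grasp_force"],s["contact_force"].round(2),s["eef_pos"].round(4))
servo_line(g+[0,0,.16],R,.12);hold(.2)
s=get_state();print("up",s["finger_gap"],s["grasp_force"],s["contact_force"].round(2),s["eef_pos"].round(4),s["time"])
cv2.imwrite("pics/held_w.png",get_image("wrist"));cv2.imwrite("pics/held_s.png",get_image("side"))
a=cv2.imread("pics/held_w.png");b=cv2.imread("pics/held_s.png")
cv2.imwrite("pics/held.png",cv2.resize(np.hstack([a,b]),(800,300)))
E
```

```text
low [ 0.    1.06 -0.06] [0.4403 0.018  0.0376]
grip 0.011648205778670527 29.06881550559774 [0.37 0.07 3.02] [0.4403 0.0181 0.0376]
up 0.011180249912232171 28.96884454297833 [-0.31  0.39 -1.42] [0.4393 0.0182 0.1594] 8.85
```

View pics/held.png

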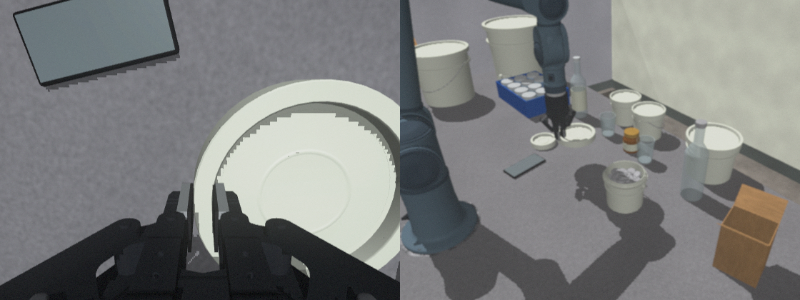

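The lid is held and about level, with its rim filling the right of the wrist view. I'll measure its centre relative to the TCP from the visible arc, then place it.

```bash
python3 - <<'E'
from h import *
im=cv2.imread("pics/held_w.png");c=get_calibration("wrist");s=get_state()
k=contour(white(im,185),(380,125));k=k[(k[:,1]<255)&(k[:,0]<556)]
# outer arc: only points on the convex hull side
h=cv2.convexHull(k)[:,0];h=h[(h[:,1]<250)&(h[:,0]<550)]
z=s["eef_pos"][2]-.0372+.0225
w=ray(c,h,z);print(len(h),cv2.boundingRect(h),circ(w),circ(w,.0695),"expected",s["eef_pos"][:2]+[.0635,0])
E
```

```text
34 (276, 111, 274, 128) (array([0.50361265, 0.01903789, 0.06782825]), np.float64(3.882223731074901e-05)) (array([0.50426697, 0.01725904, 0.0695    ]), np.float64(0.0002550387994867637)) expected [0.50298977 0.01811939]
```

Held offset agrees within about 1 mm. Placing now.

```bash
python3 - <<'E'
from h import *
P=np.array([.518,-.2473]);R=down(0);g=np.r_[P-[.0635,0],0]
movep(g+[0,0,.23],R);servo_line(g+[0,0,.158],R,.08);hold(.2)
f0=get_state()["contact_force"].copy();e=get_state()["eef_pos"]-g-[0,0,.158];print("err",e.round(4),f0.round(2))
z=.158
while z>.1465:
    z-=.0015;servo_line(g-[e[0],e[1],0]+[0,0,z],R,.03);hold(.1)
    s=get_state();d=s["contact_force"]-f0
    print(round(z,4),s["eef_pos"].round(4),d.round(1))
    if d[2]>4:break
gripper_to(.034,25);hold(.3)
s=get_state();servo_line(s["eef_pos"]+[0,0,.1],R,.15)
im,c=look([.518,-.2473,.13],0,.36,(283,170),"placed")
m=white(im,165);M=np.zeros_like(m);cv2.circle(M,(283,170),90,255,-1);k=contour(m&M,(283,170));k=cv2.convexHull(k)[:,0]
print(cv2.boundingRect(k),circ(ray(c,k,.135)),get_state()["time"])
a=im[50:290,160:410];b=get_image("side")[180:340,220:420]
cv2.imwrite("pics/placed2.png",np.hstack([cv2.resize(a,(400,384)),cv2.resize(b,(400,384))]))
E
```

```text
err [ 0.0003 -0.0002  0.0006] [ 0.31  0.09 -0.94]
0.1565 [ 0.4541 -0.247   0.1565] [-0.2  0.1 -0.5]
0.155 [ 0.4541 -0.247   0.1549] [-0.5 -0.6 -0.6]
0.1535 [ 0.4541 -0.247   0.1535] [-1.1 -0.4  0.7]
0.152 [ 0.4541 -0.2471  0.152 ] [-0.1  0.1 -0.3]
0.1505 [ 0.4535 -0.2471  0.1506] [-4.9 -0.6  5. ]
tcp [ 0.516 -0.259  0.36 ]
(214, 97, 143, 143) (array([ 0.51863856, -0.24741041,  0.06934473]), np.float64(0.0001523074737995241)) 15.4083
```

View pics/placed2.png

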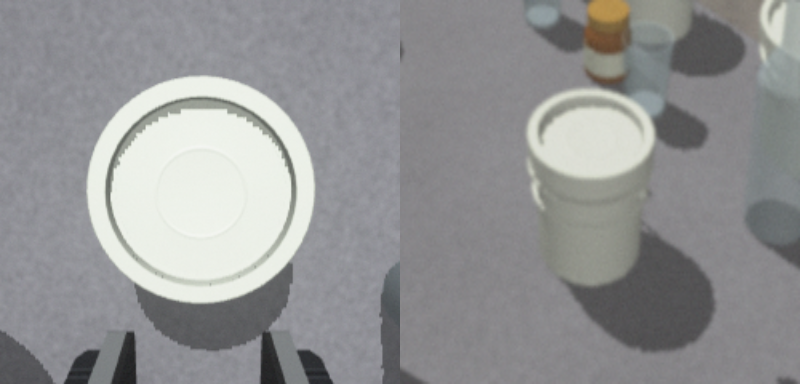

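The lid sits centred on the neck at (0.5186,-0.2474). Now I'll press the rim with closed fingers: near side first, then opposite, then left and right.

```bash
cat >> h.py <<'E'
def press(C,a,ztop=.17,fmax=38,zmin=.1475,R=down(0)):
    xy=np.array(C)+.063*np.array([np.cos(np.radians(a)),np.sin(np.radians(a))])
    e=get_state()["eef_pos"]
    if e[2]<ztop+.005: servo_line([e[0],e[1],ztop+.01],R,.2)
    servo_line(np.r_[xy,ztop+.01],R,.25);f0=get_state()["contact_force"][2]
    z=ztop;log=[]
    while z>zmin:
        servo_line(np.r_[xy,z],R,.06);s=get_state();f=s["contact_force"][2]-f0
        log.append((round(s["eef_pos"][2]*1e3-22,1),round(f)))
        if f>fmax:break
        z-=.001 if f>2 or z<.159 else .003
    print(a,"t",round(s["time"],1),[l for l in log if l[1]>2]);servo_line(np.r_[xy,ztop+.01],R,.2)
    return log
E
python3 - <<'E'
from h import *
C=[.5186,-.2474]
gripper_to(0,30)
e=get_state()["eef_pos"];movep([C[0]-.063,C[1],.2],down(0))
press(C,180,.165);press(C,0,.188)
print(get_state()["time"])
E
```

```text
180 t 19.9 [(np.float64(134.0), 3), (np.float64(133.1), 5), (np.float64(132.3), 8), (np.float64(131.1), 8), (np.float64(130.1), 6), (np.float64(128.2), 3), (np.float64(127.9), 8), (np.float64(127.7), 13)]
0 t 26.4 [(np.float64(136.3), 3), (np.float64(135.7), 5), (np.float64(134.9), 6), (np.float64(134.1), 6), (np.float64(133.2), 5), (np.float64(127.7), 5), (np.float64(127.5), 10)]
26.8417
```

Both sides clicked and stopped hard at 127.7 mm. Next, left and right with fewer steps.

```bash
python3 - <<'E'
from h import *
C=[.5186,-.2474]
press(C,90,.158,zmin=.1455);press(C,-90,.158,zmin=.1455)
e=get_state()["eef_pos"]
im,c=look([.518,-.2473,.13],0,.34,(283,170),"p3")
m=white(im,165);M=np.zeros_like(m);cv2.circle(M,(283,170),95,255,-1);k=cv2.convexHull(contour(m&M,(283,170)))[:,0]
print(cv2.boundingRect(k),circ(ray(c,k,.1279)),get_state()["time"])
a=im[50:290,160:410];b=get_image("side")[200:320,240:390]
cv2.imwrite("pics/p3v.png",np.hstack([cv2.resize(a,(320,384)),cv2.resize(b,(480,384))]))
E
```

```text
90 t 30.7 [(np.float64(127.6), 4), (np.float64(127.5), 12), (np.float64(127.5), 17), (np.float64(127.4), 22)]
-90 t 34.9 [(np.float64(127.7), 5), (np.float64(127.6), 9), (np.float64(127.4), 13), (np.float64(127.4), 17)]
tcp [ 0.516 -0.262  0.34 ]
(211, 92, 149, 149) (array([ 0.51880727, -0.24753057,  0.06924375]), np.float64(0.00012091532828284464)) 36.2583
```

View pics/p3v.png

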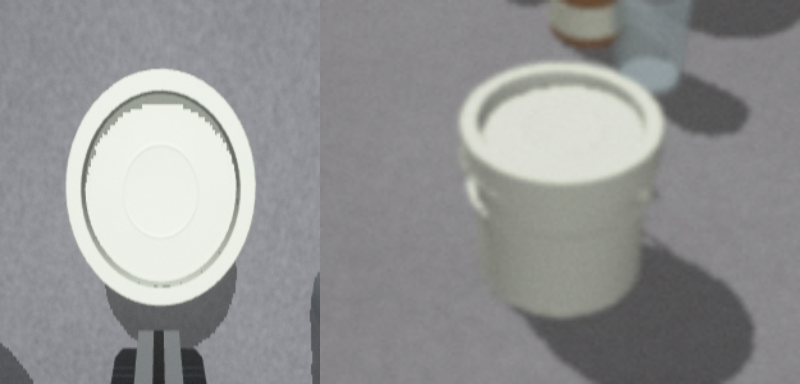

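The lid is centred and stopped hard at 127.6 mm on both sides. I'll check the first two sides once more, more firmly, in the time left.

```bash
cat > /tmp/f.py <<'E'
from h import *
C=[.5186,-.2474]
def chk(a):
    xy=np.array(C)+.063*np.array([np.cos(np.radians(a)),np.sin(np.radians(a))]);o=[]
    servo_line(np.r_[xy,.158],down(0),.25);f0=get_state()["contact_force"][2]
    for z in(.151,.149,.146):
        servo_line(np.r_[xy,z],down(0),.06);s=get_state();o.append((round(s["eef_pos"][2]*1e3-22,1),round(s["contact_force"][2]-f0)))
    servo_line(np.r_[xy,.158],down(0),.2);print(a,o,round(get_state()["time"],1))
for a in(180,0):chk(a)
s=get_state();servo_line(s["eef_pos"]+[0,0,.12],down(0),.2);hold(.3);print(get_state()["time"])
E
PYTHONPATH=. python3 /tmp/f.py
```

```text
Traceback (most recent call last):
  File "h.py", line 1, in <module>
    from workcell import *
ModuleNotFoundError: No module named 'workcell'
```

```bash
python3 - < /tmp/f.py
```

```text
180 [(np.float64(129.4), 0), (np.float64(127.6), 2), (np.float64(127.4), 22)] 38.2
0 [(np.float64(128.6), 0), (np.float64(127.6), 3), (np.float64(127.3), 16)] 39.9
40.9583
```

All four sides stop hard at 127.5 mm, so the lid is home and level and the arm is clear. Handing in.

```bash
python3 - <<'E'
from workcell import *
print(finish_job())
E
```

```text
the job is handed in; nothing more can be done
None
```

I snapped the larger lid onto the pail and handed the job in at about 41 s; it measured level (all four sides pressed stop hard at 127.3–127.6 mm) and centred, but the hand-in gave no verdict.

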